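Swing the carrier bar into line on the lining fixture

TASK

Push the blue carrier bar's notched end onto the rubber post of the lining fixture with a light, steady press (about 6 N) while the bar is still swung out towards you. Keeping that press on the post, swing the bar about it, past the roller plunger, until it clicks in and lies against the stop pin in line with the fixture, then let go. Slide it flat on the plate without lifting it, never load the post with more than 18 N or the pin with more than 25 N, and leave the other things alone.

Things in the scene. Friction and masses are not known exactly. Their poses are not given: they have to be found in the camera images.
- bar: Loose carrier bar, blue aluminium with a row of round wells on top, 26 mm wide (x), 28 high, 181 long (y), 0.2 to 0.45 kg. Origin: underside, mid width, 85 mm from the flat free end (+y), whose corners are chamfered 5 mm. The -y end is a steel 90 degree V notch: apex 87, tips 96 mm from the origin. Flat sides, to be gripped from above anywhere.
- notch (a point): The point of the bar where the post's axis lies when the notch is seated: on the bar's centre line, 98.3 mm from its origin towards -y, 14 mm above its underside. It starts 8 to 48 mm from the post, the bar lying on the plate with its free end swung out to the robot's side by 0.5 to 0.62 rad (bar yaw = fixture yaw + this).
- fixture: Fixed lining fixture: slick-coated grey plate on dark beams, its top 50 mm above the worktop. Origin on the worktop under the middle of the line; y = the line (red stripe), x away from the robot, z up. Post, pin and roller sit on one rail clamped up to 8 mm either way along y; that setting is NOT reported: feel or see it. Bar in line: axes parallel to the fixture's, bar origin at fixture x = 0.
- post_mid (a point): Where the post's axis meets the plate with the rail at mid setting (the real post is up to 8 mm off along the fixture's y, at fixture x = 0). Upright black rubber post with a steel core, 16 mm in diameter, 38 mm high; its cushion yields along -y by about 0.12 mm per N, 6 mm at most.
- pin_mid (a point): Where the steel stop pin's axis meets the plate with the rail at mid setting: 12 mm in diameter, 24 mm high, 19 mm beyond the line. The side of the bar just touches it when the bar is in line. Rigid: approach it slowly.
- roller_mid (a point): Foot of the plunger's roller at rest, rail at mid setting: upright steel roller, 20 mm in diameter, 6 to 22 mm above the plate, sprung along +y (2 N at rest, +0.35 N per mm, 12 mm travel), before a blue block 30 mm high. Over the last 0.2 rad the free end pushes it back (up to some 8 N sideways there; its push also loads the post), then it drops behind the chamfer and holds the bar.
- vial: Bystander: small glass vial with a black cap, 24 mm wide, 56 mm high; origin under its centre.
- beaker: Bystander: small plastic beaker, 53 mm wide, 60 mm high; origin under its centre.
- timer: Bystander: bench timer, 41 x 62 x 52 mm; origin under its centre.
- tape: Bystander: roll of tape lying flat, 66 mm wide, 19 mm high; origin under its centre.

How it is judged:
On the way, in this order (a step that is already met when the one before it is completed fails the run):
1. the notch is pressed on the post (over 3 N) while the bar is still swung out more than 0.4 rad (contact force between bar and post above 3 N and angle between the y axis of bar and the y axis of fixture, either way round above 0.4 rad), for 0.2 s.
2. swung to between 0.38 and 0.22 rad of the line, before the roller is met, the notch still bearing on the post (over 1 N) (contact force between bar and post above 1 N and angle between the y axis of bar and the y axis of fixture, either way round between 0.22 and 0.38 rad), for 0.1 s.
At the end, for the whole second after the job is handed in: the bar lies flat on the plate, at rest and released, in line with the fixture within 0.022 rad and 3 mm sideways, held on the post (over 0.3 N) by the plunger (angle between the y axis of bar and the y axis of fixture, either way round below 0.022 rad and x of bar in the frame of fixture between -0.003 and 0.003 m and z of bar in the frame of fixture between 0.047 and 0.053 m and contact force between bar and post above 0.3 N and linear speed of bar below 0.01 m/s); the robot touches nothing.
It fails at once if more than 18 N between the bar and the post (contact force between bar and post above 18 N).
It fails at once if more than 25 N between the bar and the stop pin (contact force between bar and rail_c0 above 25 N).
It fails at once if the bar is lifted more than 12 mm off the plate (z of bar in the frame of fixture above 0.062 m).
It fails at once if a bystander is moved more than 20 mm (distance of any of vial, beaker, timer, tape from where it was at the start of the episode above 0.02 m).
It also fails if it takes over 61 s, if anything falls off the work surface, if the arm or the gripper's body presses on something with over 40 N, if the wrist force passes 120 N, or if a joint passes its speed limit or range.

ROBOT

A 6-joint arm with a two-finger parallel gripper is mounted at the origin on the work surface; the furniture and walls round the work are solid. World frame = base frame: x ahead of the robot, y to its left, z up, the work surface at z = 0. Lengths are in m, angles in rad, forces in N, time in s.
With the tool pointing down it reaches from about 0.425 to 0.95 m from the base axis. Payload 3.5 kg.
Tool frame: the origin (TCP) lies midway between the tips of the shut fingers; the grasp point (between the pads) lies 19 mm behind it (ctrl.pinch_z is the distance from the TCP to the grasp point, in m); z points along the fingers, y is the line along which they close (so a half turn about z gives the same grasp; the last joint's range is limited). The gripper opens to 85 mm and grips with 20 to 120 N. Pads are 22 mm wide; open, the fingers measure 114 mm over their backs; the gripper's body (76 mm by 85 mm) begins 54 mm behind the grasp point. The pads swing forward as they close: fully open they stand 13 mm farther back than shut.
Start: joints at [1.142, 0.286, 1.577, -0, 1.279, -0.15], TCP at [0.186, 0.649, 0.231] pointing down, gripper open.
Joint ranges: [-2.77, 2.77], [-0.9, 2.22], [0.21, 2.48], [-1.53, 4.67], [0.24, 2.81], [-2.84, 2.84]. Speed limits (rad/s): [2.79, 2.79, 3.14, 3.14, 3.14, 3.14].

INTERFACE

Orientations are given as a unit quaternion [x, y, z, w].
In Python, from plant import get_state, viewer, sign_off, ctrl gives the robot as it stands. The module is installed in compiled form; this text tells all that it offers.
- The arm moves only by the shell command python3 -m handwheel 'ROWS' [FORCE]. ROWS is JSON, a list that holds one entry, the list of rows, each a list of 5 numbers: the finger opening in m, from 0 to 0.0854, then the shift along the tool's x, y, z in m, then the turn about the tool's z in degrees. In form: [[[claw, x, y, z, spin], ...]]. A call has 1 to 12 rows; each row shifts and turns the commanded pose from where the row before left it, along the tool's axes as they then stand; what a row does not reach is not made up. A row lasts 1/12 s, in which the tool goes at most 41.7 mm and 7.16 degrees, less where a joint would pass 70% of its speed; a pose out of reach is approached as far as the arm can. A call is refused whole if a number of a shift passes 0.0417 or a number of a turn 7.16, either way. A call with a gripper value outside its range is refused whole. The fingers move at their own pace and stop on an object; FORCE is the grip in N (left out, the last holds). Time passes only in rows, so rows that do not move let the fingers close. It gives the time, the measured TCP pose, the force, the opening and the grip force at its end, in the units of the state.
- get_state(): the state, without advancing time (a new reading comes with each control period).
- viewer.read_camera(name): name is "scene" or "top" or "wrist"; returns the picture (420x560x3 uint8, blue, green, red); there is no depth.
- viewer.camera_params(name): a dict with "fov_y" (degrees; the focal length in pixels is half the picture's height over the tangent of half this angle, whatever the lens; pixels are square), "cx", "cy" (the principal point, pixels), "xyz" and "attitude" of the camera in the world; the wrist camera has in their place "hand_eye" (4x4, takes a point from camera to tool coordinates, whose origin is the TCP and whose axes are the flange's). Camera axes: x right, y up, looking along -z (the intrinsics and any distortion apply to the point x, -y, -z); pixel columns grow to the right and rows downward; lengths in m; the calibration is good to about 2 mm. A picture is of the moment at which its call begins: read the wrist's pose just before it. camera_params takes no time and is no camera call.
- sign_off(): hands the job in; it is judged then, once.
Trained networks look in the newest picture that a camera, given by its name, has taken for a name from the list of things; names that differ only in an ending like _2 or _b are one class to them, and where a whole thing is asked for, a point or a joint stands for the part that bears it (a point fixed in the world has none). Each returns a list of dicts, best first, with "confidence" (0 to 1); they miss things now and then, are a little off and sometimes report something else, mostly with a low value. They report only what shows in the picture. A call takes as long as a camera call.
- viewer.look_for(camera, name): "extent" ([left, top, width, height] as shares, 0 to 1, of the picture: columns of its width, rows of its height, round what is visible of it).
- viewer.outline_of(camera, name): "mask" (420x560 bool, what is visible of it) and "extent" ([left, top, width, height] as shares, 0 to 1, of the picture: columns of its width, rows of its height, round what is visible of it).
- viewer.pinpoint(camera, name): "xy" ([column, row] as shares, 0 to 1, of the picture: columns of its width, rows of its height: a listed point, or the origin of a listed thing).
The state is a dict: "time": time; "qpos": joint angles; "dq": joint speeds; "joint_efforts": joint torques, N m; "eef_pos": TCP position; "tcp_rot": TCP orientation; "contact_force": force on the tool from outside, world axes, zero at the start; "wrist_torque": the same for the moment, N m; "opening": opening from 0.0 (shut) to 1.0 (fully open); "finger_force": force on a finger pad.
Only numpy, scipy, OpenCV 4.12 (cv2) and the standard library are available. Lean on these libraries where they do the work, as an engineer would, in place of code of your own. Each camera call takes 0.05 s, during which the arm holds its last target. There are 200 camera calls.

## Working session

There is one attempt and no reset: what is moved stays moved. The work goes in short steps, Python scripts to look and compute and a shell command to move; the robot and the scene stay as the last step left them, time stands still between calls to the robot, and variables do not carry over. Pictures are saved under pics/ and viewed, at most 10 in all, crops included, and the job is handed in when it is done.

```bash
mkdir -p pics; python3 - <<'E'
from plant import get_state, viewer, ctrl
import cv2, numpy as np
s=get_state(); print({k:np.round(v,3).tolist() for k,v in s.items()})
for c in ("scene","top","wrist"):
    print(c,viewer.camera_params(c)); im=viewer.read_camera(c); cv2.imwrite(f"pics/{c}0.png",im)
    for n in ("bar","notch","fixture","post_mid","pin_mid","roller_mid","vial","beaker","timer","tape"):
        r=viewer.pinpoint(c,n)[:2]; print(n,[(round(d["confidence"],2),np.round(np.array(d["xy"])*[560,420],1).tolist()) for d in r])
E
```

```text
{'time': 0.0, 'qpos': [1.142, 0.287, 1.578, -0.0, 1.279, -0.15], 'dq': [0.0, -0.0, -0.001, 0.001, -0.0, -0.0], 'joint_efforts': [-0.0, -40.597, -29.263, -0.0, 0.006, 0.0], 'eef_pos': [0.185, 0.648, 0.23], 'tcp_rot': [0.139, 0.99, -0.001, -0.0], 'contact_force': [0.209, 0.26, 0.561], 'wrist_torque': [-0.003, -0.012, 0.047], 'finger_force': 0.0, 'opening': 1.0}
scene {'fov_y': 54.567565234829566, 'cx': 277.5800322744059, 'cy': 208.88502588986526, 'xyz': array([ 0.10671669, -0.48342653,  0.41663208]), 'attitude': array([ 0.50213795, -0.19685693, -0.32569394,  0.77654896])}
bar [(0.6, [171.9, 207.7])]
notch [(0.63, [217.9, 199.8])]
fixture [(0.68, [321.1, 272.0]), (0.57, [197.3, 218.4])]
post_mid [(0.91, [226.9, 208.3])]
pin_mid [(0.56, [182.7, 191.7])]
roller_mid [(0.84, [158.8, 192.5]), (0.26, [180.3, 191.6])]
vial [(0.84, [320.1, 272.4]), (0.27, [346.2, 303.8])]
beaker [(0.67, [351.8, 250.7])]
timer [(0.59, [345.0, 303.8]), (0.37, [350.7, 250.5])]
tape [(0.84, [318.2, 209.4])]
top {'fov_y': 54.7118899750746, 'cx': 281.64529604458403, 'cy': 214.28812034750402, 'xyz': array([0.55220542,
[... 300 characters left out ...]
 [151.4, 270.9])]
vial [(0.5, [363.1, 242.0]), (0.32, [356.4, 199.4])]
beaker [(0.82, [360.1, 200.8])]
timer [(0.63, [402.0, 265.6])]
tape [(0.88, [278.8, 153.6])]
wrist {'fov_y': 65.81962567326379, 'cx': 282.582231542266, 'cy': 206.1189229784056, 'hand_eye': array([[ 5.97663016e-04,  9.49793706e-01,  3.12876269e-01,
         8.09812380e-02],
       [ 9.99999302e-01, -8.86574936e-04,  7.81141684e-04,
        -4.47880782e-04],
       [ 1.01931171e-03,  3.12875583e-01, -9.49793573e-01,
        -1.42135613e-01],
       [ 0.00000000e+00,  0.00000000e+00,  0.00000000e+00,
         1.00000000e+00]])}
bar []
notch []
fixture []
post_mid []
pin_mid []
roller_mid []
vial []
beaker []
timer []
tape []
```

View pics/top0.png

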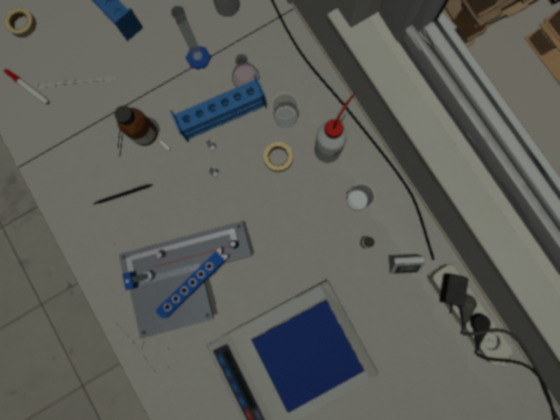

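```bash
cat > h.py <<'E'
import numpy as np
from scipy.spatial.transform import Rotation as R
from plant import viewer, get_state
def cam(c,s=None):
    p=viewer.camera_params(c)
    if c=="wrist":
        s=s or get_state(); H=np.array(p["hand_eye"]); Rt=R.from_quat(s["tcp_rot"]).as_matrix()
        A=Rt@H[:3,:3]; o=Rt@H[:3,3]+np.array(s["eef_pos"])
    else: A=R.from_quat(p["attitude"]).as_matrix(); o=np.array(p["xyz"])
    return 210/np.tan(np.radians(p["fov_y"])/2),p["cx"],p["cy"],o,A
def ray(C,uv,z):
    f,cx,cy,o,A=C; d=A@np.array([(uv[0]-cx)/f,-(uv[1]-cy)/f,-1]); return o+d*(z-o[2])/d[2]
def proj(C,X):
    f,cx,cy,o,A=C; q=A.T@(np.asarray(X)-o); return np.array([cx-f*q[0]/q[2],cy+f*q[1]/q[2]])
E
python3 - <<'E'
from h import *
T=cam("top"); S=cam("scene")
for n,t,s,z in [("bar",(190.8,283.9),(171.9,207.7),.05),("notch",(228.1,248.6),(217.9,199.8),.064),("fixture",(197.1,255.5),(197.3,218.4),0),("post",(237.4,243.4),(226.9,208.3),.05),("pin",(163.7,250.9),(182.7,191.7),.05),("roller",(151.4,270.9),(158.8,192.5),.05),("tape",(278.8,153.6),(318.2,209.4),0),("beaker",(360.1,200.8),(351.8,250.7),0),("vial",(363.1,242),(320.1,272.4),0),("timer",(402,265.6),(345,303.8),0)]:
    print(n,ray(T,t,z).round(4),ray(S,s,z).round(4))
E
```

```text
bar [0.5176 0.279  0.05  ] [0.5085 0.2633 0.05  ]
notch [0.5887 0.1989 0.064 ] [0.5851 0.1963 0.064 ]
fixture [0.5775 0.2781 0.    ] [ 0.5715  0.2668 -0.    ]
post [0.5998 0.1815 0.05  ] [0.5889 0.1712 0.05  ]
pin [0.587 0.337 0.05 ] [0.5764 0.3259 0.05  ]
roller [0.5458 0.3622 0.05  ] [0.5344 0.3645 0.05  ]
tape [0.805  0.0928 0.    ] [0.8019 0.091  0.    ]
beaker [ 0.6922 -0.0868  0.    ] [ 0.6974 -0.0838  0.    ]
vial [ 0.6003 -0.0895  0.    ] [ 0.5951 -0.0877  0.    ]
timer [ 0.5472 -0.1718  0.    ] [ 0.5531 -0.1749  0.    ]
```

The top view shows the fixture at columns 120–250, rows 225–335. The bar is swung out from (160,316) to (226,253), the post is near (234,244), and the blue plunger block is near (130,280). I'll go above it for a wrist view.

```bash
python3 -m handwheel '[[[0.0854,-0.034,-0.020,0,0],[0.0854,-0.034,-0.020,0,0],[0.0854,-0.034,-0.020,0,0],[0.0854,-0.034,-0.020,0,0],[0.0854,-0.034,-0.020,0,0],[0.0854,-0.034,-0.020,0,0],[0.0854,-0.034,-0.020,0,0],[0.0854,-0.034,-0.020,0,0],[0.0854,-0.034,-0.020,0,0],[0.0854,-0.034,-0.020,0,0],[0.0854,-0.034,-0.020,0,0],[0.0854,-0.034,-0.020,0,0]]]'
python3 -m handwheel '[[[0.0854,-0.034,-0.020,0,0],[0.0854,-0.034,-0.020,0,0],[0.0854,0,0,0,5],[0.0854,0,0,0,5],[0.0854,0,0,0,5],[0.0854,0,0,0,5],[0.0854,0,0,0,5],[0.0854,0,0,0,2],[0.0854,0,0,0,0],[0.0854,0,0,0,0]]]'
python3 - <<'E'
from h import *; import cv2
s=get_state(); print(s["time"],s["eef_pos"],s["tcp_rot"],s["qpos"],s["contact_force"]); C=cam("wrist",s)
im=viewer.read_camera("wrist"); cv2.imwrite("pics/w1.png",im)
for n,z in [("bar",.05),("notch",.064),("fixture",0),("post_mid",.05),("pin_mid",.05),("roller_mid",.05)]:
    for d in viewer.pinpoint("wrist",n)[:2]:
        uv=np.array(d["xy"])*[560,420]; print(n,round(d["confidence"],2),uv.round(1),ray(C,uv,z).round(4))
for n in ("bar",):
    for d in viewer.outline_of("wrist",n)[:1]:
        m=d["mask"].astype(np.uint8); np.save("barmask.npy",m)
        pts=np.argwhere(m)[:, ::-1]; W=np.array([ray(C,p,.078)[:2] for p in pts[::7]])
        r=cv2.minAreaRect((W*1000).astype(np.float32)); print(r, cv2.boxPoints(r))
E
```

```text
time: 2.65
eef_pos: [0.513, 0.3043, 0.2317]
tcp_rot: [0.139, 0.99, 0.0, 0.0]
contact_force: [-0.0, 1.3, -0.2]
opening: 0.998
finger_force: 0.0
time: 3.48
eef_pos: [0.5663, 0.2488, 0.2314]
tcp_rot: [0.366, 0.931, 0.0, 0.0]
contact_force: [0.9, 0.4, -0.4]
opening: 1.001
finger_force: 0.0
3.4833 [0.56631332 0.24875661 0.23138832] [3.65795664e-01 9.30695185e-01 4.77085462e-05 4.66167628e-05] [ 2.50015569e-01  1.63652790e-01  1.72165340e+00  2.40763325e-05
  1.25615503e+00 -5.71813059e-01] [ 0.88870847  0.44842882 -0.37386429]
bar 0.79 [268.4 126.9] [0.516  0.2755 0.05  ]
notch 0.8 [262.3 228.5] [0.585  0.2018 0.064 ]
fixture 0.96 [309.5 156. ] [0.5734 0.2833 0.    ]
post_mid 0.73 [259.4 243.8] [0.5993 0.1823 0.05  ]
pin_mid 0.56 [357.4 130.8] [0.5777 0.3365 0.05  ]
pin_mid 0.33 [263.8 227.9] [0.5891 0.1989 0.05  ]
roller_mid 0.79 [350.2  79.9] [0.537  0.3607 0.05  ]
((519.9086303710938, 270.0892028808594), (26.983556747436523, 179.3126983642578), 43.69658660888672) [[448.21582 325.59085]
 [572.0921  195.94627]
 [591.60144 214.58755]
 [467.72516 344.23212]]
```

View pics/w1.png

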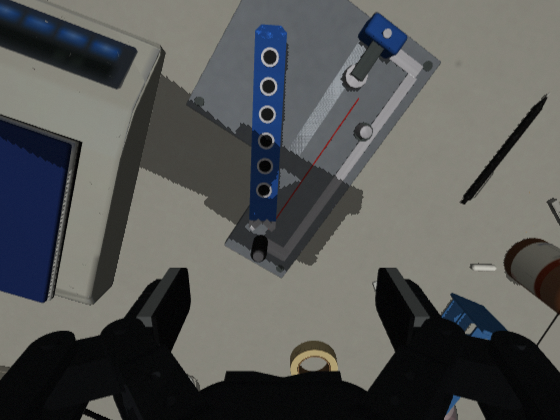

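The bar runs from (270,30) to (262,225). The notch points at the post, at about (259,245), and is only a short gap away. The red line runs from (357,98) to (278,215), the pin is at (365,131), and the roller is at (355,76). Next I'll fit the yaws.

```bash
python3 - <<'E'
from h import *; import cv2
im=cv2.imread("pics/w1.png"); C=cam("wrist")
b,g,r=[im[...,i].astype(int) for i in range(3)]
m=(r>g+40)&(r>b+40); m[:90]=0; m[225:]=0; m[:,:265]=0; m[:,370:]=0
p=np.argwhere(m)[:,::-1]; W=np.array([ray(C,q,.05)[:2] for q in p])
c=W.mean(0); v=np.linalg.svd(W-c)[2][0]; v*=np.sign(v[1]); yf=np.arctan2(-v[0],v[1]); print("stripe",len(p),c,yf, W[W[:,1].argmin()],W[W[:,1].argmax()])
mask=np.load("barmask.npy")
wells=np.array([(270,57),(268,86),(267,114),(266,140),(265,166),(264,190)],float)
gray=im.max(2).astype(np.float32)
out=[]
for w in wells:   # dark disc centroid (inner)
    x,y=w.astype(int); roi=gray[y-9:y+10,x-9:x+10]; wt=(roi<45); yy,xx=np.mgrid[y-9:y+10,x-9:x+10]
    out.append((xx[wt].mean(),yy[wt].mean(),wt.sum()))
print(np.round(out,1))
W=np.array([ray(C,o[:2],.078)[:2] for o in out]); c2=W.mean(0); v2=np.linalg.svd(W-c2)[2][0]; v2*=np.sign(v2[1]); print("bar yaw wells",np.arctan2(-v2[0],v2[1]),c2,W.round(4).tolist())
m2=mask.copy(); m2=(m2>0)
r_=np.array([ray(C,q,.078)[:2] for q in np.argwhere(m2)[:,::-1][::5]]); 
n=np.array([-v[1],v[0]]); fx=np.array([np.cos(yf),np.sin(yf)]); 
for nm,q in [("post",(.5993,.1823)),("roller",(.537,.3607)),("pin",(.5777,.3365)),("pintop",ray(C,(365,131),.074)[:2]),("posttop",ray(C,(260,239),.088)[:2])]:
    d=np.array(q)-c; print(nm,np.array(q).round(4),"x",round(d@fx,4),"y",round(d@v,4))
crop=cv2.resize(im[20:270,180:440],None,fx=3,fy=2.4*1,interpolation=cv2.INTER_CUBIC); cv2.imwrite("pics/w1c.png",cv2.resize(im[190:270,220:320],(750,600),interpolation=cv2.INTER_CUBIC))
E
```

```text
stripe 146 [0.5666223 0.3076356] 0.24499847540785943 [0.58864812 0.22005543] [0.5544348  0.35589931]
[[269.5  56.7 121. ]
 [268.2  86.1 113. ]
 [266.9 113.8 101. ]
 [265.6 140.7 113. ]
 [264.5 165.7 114. ]
 [263.2 189.6  97. ]]
bar yaw wells 0.7571624503877024 [0.5141667  0.27615581] [[0.4747, 0.3179], [0.4905, 0.3012], [0.5062, 0.2846], [0.5222, 0.2676], [0.5379, 0.2511], [0.5535, 0.2344]]
post [0.5993 0.1823] x 0.0013 y -0.1295
roller [0.537  0.3607] x -0.0159 y 0.0587
pin [0.5777 0.3365] x 0.0177 y 0.0253
pintop [0.5773 0.3389] x 0.0179 y 0.0277
posttop [0.5851 0.2005] x -0.0081 y -0.1085
```

View pics/w1c.png

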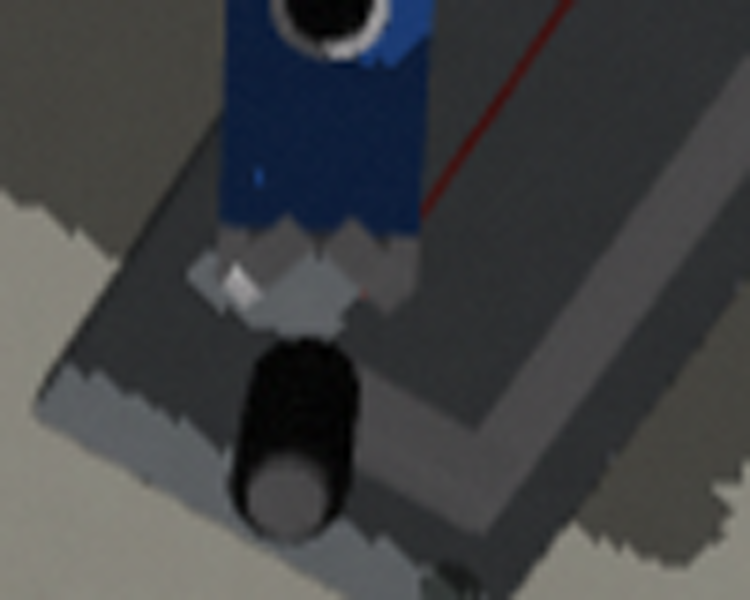

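```bash
python3 - <<'E'
from h import *
C=cam("wrist"); c=np.array([.5666,.3076]); yf=.245
for q,z in [((258.4,256.7),.088),((260.7,241.3),.05)]:
    p=ray(C,q,z)[:2]; print(p.round(4),"dist to line",((p-c)@[np.cos(yf),np.sin(yf)]).round(4),((p-c)@[-np.sin(yf),np.cos(yf)]).round(4))
E
python3 -m handwheel '[[[0.06,0.0273,-0.0076,0,0],[0.06,0.0273,-0.0076,0,0],[0.06,0,0,0.03,3.7],[0.06,0,0,0.03,0],[0.06,0,0,0.03,0],[0.06,0,0,0.03,0],[0.06,0,0,0.03,0],[0.06,0,0,0.015,0],[0.06,0,0,0,0]]]' 60
```

```text
[0.5975 0.1862] dist to line 0.0006 -0.1253
[0.598  0.1854] dist to line 0.0008 -0.1261
time: 4.63
eef_pos: [0.5126, 0.2737, 0.0615]
tcp_rot: [0.396, 0.918, -0.003, -0.003]
contact_force: [-0.5, -0.6, -0.3]
opening: 0.706
finger_force: 0.0
```

```bash
python3 -m handwheel '[[[0.06,0,0.003,0.0075,0],[0.06,0,0,0,0],[0.05,0,0,0,0],[0.04,0,0,0,0],[0.034,0,0,0,0],[0.03,0,0,0,0],[0.02,0,0,0,0],[0.02,0,0,0,0],[0.02,0,0,0,0],[0.02,0,0,0,0]]]' 60
python3 - <<'E'
from h import *; import cv2
s=get_state(); print(s["eef_pos"],s["tcp_rot"],s["contact_force"],s["opening"],s["finger_force"]); C=cam("wrist",s)
im=viewer.read_camera("wrist"); cv2.imwrite("pics/w2.png",im)
E
```

```text
time: 5.47
eef_pos: [0.519, 0.2772, 0.06]
tcp_rot: [0.396, 0.918, 0.001, 0.001]
contact_force: [-0.2, 0.1, 5.5]
opening: 0.289
finger_force: 62.0
[0.51895716 0.27716375 0.06000455] [3.96159116e-01 9.18181410e-01 6.12903943e-04 6.91365526e-04] [-0.16961217  0.13417181  5.51015502] 0.2887867547542709 61.97890877723694
```

View pics/w2.png

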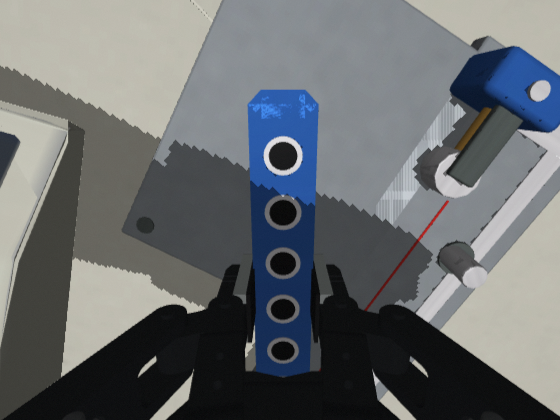

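The bar is gripped and aligned with the tool. Its free end is at row 90 and its axis at column 283. I'll work out the in-hand notch position and the approach.

```bash
cat > st.py <<'E'
from h import *
import sys
YF=.245; FX=np.array([np.cos(YF),np.sin(YF)]); FY=np.array([-np.sin(YF),np.cos(YF)])
NX=float(open("nx.txt").read())  # notch tool-x offset from TCP
def show():
    s=get_state(); Rt=R.from_quat(s["tcp_rot"]).as_matrix(); p=np.array(s["eef_pos"]); tx=Rt[:2,0]
    yaw=np.arctan2(-tx[0],tx[1]); n=p[:2]+NX*tx
    post=np.array([.5978,.1858]); d=post-n; ty=Rt[:2,1]
    f=np.array(s["contact_force"])
    print("t %.2f swing %.3f z %.4f notch"%(s["time"],yaw-YF,p[2]),n.round(4),"to post tool xy",(d@tx).round(4),(d@ty).round(4),"| notch fx,fy rel post",(-d@FX).round(4),(-d@FY).round(4))
    print("F fixture x,y,z",(f[:2]@FX).round(2),(f[:2]@FY).round(2),f[2].round(2),"Tz",np.round(s["wrist_torque"],2),"grip",round(s["finger_force"],1),"open",round(s["opening"],3))
if __name__=="__main__": show()
E
python3 - <<'E'
from h import *
C=cam("wrist"); s=get_state(); Rt=R.from_quat(s["tcp_rot"]).as_matrix()
for v in (90,155,212,263,309,350):
    print(v,(Rt.T@(ray(C,(283,v),.078)-s["eef_pos"])).round(4))
e=(Rt.T@(ray(C,(283,90),.078)-s["eef_pos"]))[0]; open("nx.txt","w").write(str(e-.085-.0983)); print(e-.1833)
E
python3 st.py
```

```text
90 [ 0.0837 -0.0007 -0.0181]
155 [ 0.0603 -0.0007 -0.0181]
212 [ 0.0372 -0.0007 -0.018 ]
263 [ 0.0141 -0.0006 -0.018 ]
309 [-0.009  -0.0006 -0.018 ]
350 [-0.0318 -0.0006 -0.018 ]
-0.09955515369125813
t 5.52 swing 0.511 z 0.0600 notch [0.5872 0.2048] to post tool xy -0.021 -0.0053 | notch fx,fy rel post -0.0057 0.021
F fixture x,y,z -0.78 -0.44 5.88 Tz [-0.08  0.12  0.01] grip 62.0 open 0.288
```

```bash
python3 -m handwheel '[[[0.02,0,0,-0.001,0],[0.02,0,-0.0027,0,0],[0.02,0,-0.0026,0,0],[0.02,-0.004,0,0,0],[0.02,-0.004,0,0,0],[0.02,-0.004,0,0,0],[0.02,-0.004,0,0,0],[0.02,0,0,0,0],[0.02,0,0,0,0]]]' 80
python3 st.py
```

```text
time: 6.27
eef_pos: [0.5262, 0.2609, 0.0601]
tcp_rot: [0.396, 0.918, -0.0, 0.001]
contact_force: [1.6, -1.7, 4.2]
opening: 0.283
finger_force: 79.7
t 6.27 swing 0.511 z 0.0601 notch [0.5945 0.1884] to post tool xy -0.0042 0.0006 | notch fx,fy rel post -0.0026 0.0033
F fixture x,y,z 1.11 -1.99 4.19 Tz [-0.24 -0.12 -0.03] grip 79.7 open 0.283
```

```bash
python3 -m handwheel '[[[0.02,0,0,-0.0006,0],[0.02,0,0,0,0],[0.02,0,0,0,0]]]'; python3 st.py; python3 -m handwheel '[[[0.02,-0.001,0,0,0],[0.02,-0.001,0,0,0],[0.02,-0.0005,0,0,0],[0.02,0,0,0,0],[0.02,0,0,0,0]]]'
python3 st.py
```

```text
time: 6.52
eef_pos: [0.5252, 0.2614, 0.0601]
tcp_rot: [0.396, 0.918, -0.0, -0.0]
contact_force: [0.4, -0.9, 2.2]
opening: 0.287
finger_force: 79.5
t 6.52 swing 0.511 z 0.0601 notch [0.5935 0.189 ] to post tool xy -0.0053 0.001 | notch fx,fy rel post -0.0034 0.0041
F fixture x,y,z 0.2 -0.96 2.22 Tz [-0.15 -0.2  -0.08] grip 79.5 open 0.287
time: 6.93
eef_pos: [0.5266, 0.2599, 0.0601]
tcp_rot: [0.396, 0.918, -0.0, -0.0]
contact_force: [-0.5, 0.0, 2.2]
opening: 0.283
finger_force: 79.5
t 6.93 swing 0.511 z 0.0601 notch [0.5949 0.1874] to post tool xy -0.0032 0.001 | notch fx,fy rel post -0.0024 0.0023
F fixture x,y,z -0.52 0.16 2.23 Tz [0.14 0.03 0.  ] grip 79.5 open 0.283
```

```bash
python3 -m handwheel '[[[0.02,-0.001,0,0,0],[0.02,-0.001,0,0,0],[0.02,0,0,0,0],[0.02,0,0,0,0]]]'; python3 st.py;  python3 -m handwheel '[[[0.02,-0.001,0,0,0],[0.02,0,0,0,0],[0.02,0,0,0,0]]]'
python3 st.py
```

```text
time: 7.27
eef_pos: [0.5281, 0.2584, 0.0601]
tcp_rot: [0.396, 0.918, -0.0, -0.0]
contact_force: [-0.4, 1.5, -0.0]
opening: 0.283
finger_force: 79.3
t 7.27 swing 0.511 z 0.0601 notch [0.5964 0.186 ] to post tool xy -0.0011 0.0009 | notch fx,fy rel post -0.0014 0.0005
F fixture x,y,z -0.07 1.56 -0.04 Tz [0.26 0.09 0.05] grip 79.3 open 0.283
time: 7.52
eef_pos: [0.5285, 0.258, 0.0601]
tcp_rot: [0.396, 0.918, 0.0, -0.001]
contact_force: [-2.4, 4.1, -0.4]
opening: 0.285
finger_force: 79.2
t 7.52 swing 0.511 z 0.0601 notch [0.5968 0.1856] to post tool xy -0.0005 0.0009 | notch fx,fy rel post -0.001 0.0
F fixture x,y,z -1.38 4.57 -0.39 Tz [0.59 0.31 0.09] grip 79.2 open 0.285
```

```bash
python3 -m handwheel '[[[0.02,-0.0005,0,0,0],[0.02,0,0,0,0],[0.02,0,0,0,0],[0.02,0,0,0,0],[0.02,0,0,0,0]]]'; python3 st.py;  python3 -m handwheel '[[[0.02,0,0.0013,0,0.75],[0.02,0,0.0026,0,1.5],[0.02,0,0.0026,0,1.5],[0.02,0,0,0,0]]]'
python3 st.py
```

```text
time: 7.93
eef_pos: [0.5287, 0.2578, 0.0601]
tcp_rot: [0.396, 0.918, 0.0, -0.001]
contact_force: [-3.0, 4.6, 0.8]
opening: 0.284
finger_force: 79.2
t 7.93 swing 0.511 z 0.0601 notch [0.597  0.1854] to post tool xy -0.0003 0.0008 | notch fx,fy rel post -0.0009 -0.0002
F fixture x,y,z -1.76 5.15 0.82 Tz [0.71 0.37 0.19] grip 79.2 open 0.284
time: 8.27
eef_pos: [0.5339, 0.2624, 0.0601]
tcp_rot: [0.426, 0.905, 0.0, -0.0]
contact_force: [-2.0, 4.8, -0.4]
opening: 0.283
finger_force: 79.0
t 8.27 swing 0.445 z 0.0601 notch [0.5973 0.1856] to post tool xy -0.0002 0.0005 | notch fx,fy rel post -0.0005 -0.0001
F fixture x,y,z -0.81 5.17 -0.38 Tz [0.76 0.25 0.14] grip 79.0 open 0.283
```

```bash
python3 -m handwheel '[[[0.02,-0.0001,0.0026,0,1.5],[0.02,-0.0001,0.0026,0,1.5],[0.02,0,0,0,0]]]'; python3 st.py;  python3 -m handwheel '[[[0.02,-0.0001,0.0026,0,1.5],[0.02,-0.0001,0.0026,0,1.5],[0.02,0,0.0026,0,1.5],[0.02,0,0,0,0],[0.02,0,0,0,0]]]'
python3 st.py
```

```text
time: 8.52
eef_pos: [0.5382, 0.2655, 0.0601]
tcp_rot: [0.45, 0.893, 0.0, -0.0]
contact_force: [-1.2, 5.0, -1.5]
opening: 0.284
finger_force: 79.0
t 8.52 swing 0.393 z 0.0601 notch [0.5974 0.1855] to post tool xy 0.0 0.0004 | notch fx,fy rel post -0.0004 -0.0002
F fixture x,y,z -0.0 5.11 -1.48 Tz [0.75 0.3  0.12] grip 79.0 open 0.284
time: 8.93
eef_pos: [0.5447, 0.2699, 0.0601]
tcp_rot: [0.484, 0.875, 0.001, -0.0]
contact_force: [-1.1, 5.9, 0.0]
opening: 0.281
finger_force: 79.0
t 8.93 swing 0.315 z 0.0601 notch [0.5976 0.1855] to post tool xy 0.0002 0.0003 | notch fx,fy rel post -0.0002 -0.0002
F fixture x,y,z 0.33 6.02 0.05 Tz [0.82 0.22 0.12] grip 79.0 open 0.281
```

```bash
python3 -m handwheel '[[[0.02,0,0.0026,0,1.5],[0.02,0,0.0026,0,1.5],[0.02,0,0.0026,0,1.5],[0.02,0,0,0,0]]]' 100; python3 st.py;  python3 -m handwheel '[[[0.02,0,0.0017,0,1],[0.02,0,0.0017,0,1],[0.02,0,0.0017,0,1],[0.02,0,0,0,0]]]'
python3 st.py
```

```text
time: 9.27
eef_pos: [0.5518, 0.2738, 0.0602]
tcp_rot: [0.518, 0.855, 0.001, -0.0]
contact_force: [-1.3, 5.4, -0.9]
opening: 0.274
finger_force: 98.2
t 9.27 swing 0.236 z 0.0602 notch [0.5979 0.1856] to post tool xy 0.0002 0.0001 | notch fx,fy rel post 0.0 -0.0003
F fixture x,y,z 0.06 5.52 -0.94 Tz [0.77 0.11 0.2 ] grip 98.2 open 0.274
time: 9.6
eef_pos: [0.5563, 0.2761, 0.0602]
tcp_rot: [0.541, 0.841, 0.001, -0.0]
contact_force: [-0.9, 5.6, -1.2]
opening: 0.279
finger_force: 98.3
t 9.60 swing 0.183 z 0.0602 notch [0.5977 0.1855] to post tool xy 0.0002 0.0003 | notch fx,fy rel post -0.0002 -0.0003
F fixture x,y,z 0.5 5.64 -1.25 Tz [0.89 0.07 0.17] grip 98.3 open 0.279
```

```bash
python3 -m handwheel '[[[0.02,0,0.0017,0,1],[0.02,0,0.0017,0,1],[0.02,0,0,0,0],[0.02,0,0,0,0]]]' 100; python3 st.py;  python3 -m handwheel '[[[0.02,0,0.0017,0,1],[0.02,0,0.0017,0,1],[0.02,0,0,0,0],[0.02,0,0,0,0]]]'
python3 st.py
```

```text
time: 9.93
eef_pos: [0.5591, 0.2771, 0.0602]
tcp_rot: [0.555, 0.832, 0.0, -0.0]
contact_force: [-1.8, 5.6, -0.9]
opening: 0.277
finger_force: 98.5
t 9.93 swing 0.149 z 0.0602 notch [0.5973 0.1851] to post tool xy 0.0004 0.0007 | notch fx,fy rel post -0.0006 -0.0005
F fixture x,y,z -0.39 5.9 -0.94 Tz [0.73 0.25 0.33] grip 98.5 open 0.277
time: 10.27
eef_pos: [0.5628, 0.2782, 0.0602]
tcp_rot: [0.57, 0.822, 0.001, 0.0]
contact_force: [-0.4, 5.7, -3.1]
opening: 0.277
finger_force: 98.4
t 10.27 swing 0.114 z 0.0602 notch [0.5978 0.185 ] to post tool xy 0.0007 0.0003 | notch fx,fy rel post -0.0002 -0.0007
F fixture x,y,z 1.03 5.58 -3.09 Tz [ 0.87 -0.07  0.18] grip 98.4 open 0.277
```

```bash
python3 -m handwheel '[[[0.02,0.0002,0.0017,0.0004,1],[0.02,0,0.0017,0,1],[0.02,0,0,0,0],[0.02,0,0,0,0]]]' 100; python3 st.py;  python3 -m handwheel '[[[0.02,0.0001,0.0013,0,0.75],[0.02,0,0.0013,0,0.75],[0.02,0,0,0,0],[0.02,0,0,0,0]]]'
python3 st.py
```

```text
time: 10.6
eef_pos: [0.5661, 0.2796, 0.0602]
tcp_rot: [0.584, 0.812, 0.001, 0.0]
contact_force: [0.8, 5.8, -0.8]
opening: 0.276
finger_force: 98.5
t 10.60 swing 0.078 z 0.0602 notch [0.5977 0.1852] to post tool xy 0.0006 0.0003 | notch fx,fy rel post -0.0002 -0.0006
F fixture x,y,z 2.14 5.42 -0.77 Tz [ 0.86 -0.15  0.13] grip 98.5 open 0.276
time: 10.93
eef_pos: [0.5685, 0.2804, 0.0602]
tcp_rot: [0.595, 0.804, 0.0, 0.0]
contact_force: [0.3, 5.3, -1.0]
opening: 0.279
finger_force: 98.5
t 10.93 swing 0.052 z 0.0602 notch [0.5976 0.1852] to post tool xy 0.0006 0.0003 | notch fx,fy rel post -0.0003 -0.0006
F fixture x,y,z 1.61 5.02 -0.99 Tz [ 0.82 -0.13  0.22] grip 98.5 open 0.279
```

```bash
python3 -c "
from h import *; import cv2
cv2.imwrite('pics/w3.png',viewer.read_camera('wrist'))"
```

```text
(no output)
```

View pics/w3.png

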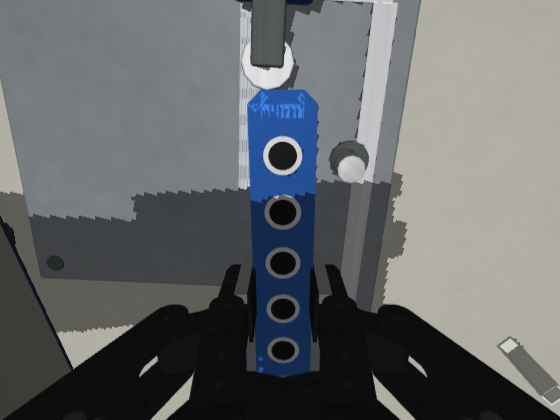

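The roller at (268,62) is riding on the end of the bar, and the pin at (349,160) is still a few mm clear. I'll carry on slowly.

```bash
python3 -m handwheel '[[[0.02,0,0.0010,0,0.6],[0.02,0,0.0010,0,0.6],[0.02,0,0,0,0],[0.02,0,0,0,0]]]' 100; python3 st.py;  python3 -m handwheel '[[[0.02,0,0.0007,0,0.4],[0.02,0,0.0007,0,0.4],[0.02,0,0,0,0],[0.02,0,0,0,0]]]'
python3 st.py
```

```text
time: 11.32
eef_pos: [0.5704, 0.281, 0.0602]
tcp_rot: [0.603, 0.798, 0.001, 0.0]
contact_force: [1.5, 5.5, -1.0]
opening: 0.276
finger_force: 98.5
t 11.32 swing 0.031 z 0.0602 notch [0.5975 0.1852] to post tool xy 0.0005 0.0005 | notch fx,fy rel post -0.0004 -0.0005
F fixture x,y,z 2.84 4.97 -1.01 Tz [ 0.8  -0.16  0.23] grip 98.5 open 0.276
time: 11.65
eef_pos: [0.5719, 0.2814, 0.0602]
tcp_rot: [0.609, 0.793, 0.001, 0.0]
contact_force: [1.4, 5.2, -1.6]
opening: 0.277
finger_force: 98.4
t 11.65 swing 0.016 z 0.0602 notch [0.5977 0.1853] to post tool xy 0.0005 0.0003 | notch fx,fy rel post -0.0003 -0.0005
F fixture x,y,z 2.6 4.66 -1.6 Tz [ 0.84 -0.25  0.15] grip 98.4 open 0.277
```

```bash
python3 -m handwheel '[[[0.02,0,0.0007,0,0.4],[0.02,0,0,0,0],[0.02,0,0,0,0]]]' 100; python3 st.py;  python3 -m handwheel '[[[0.02,0,0.0007,0,0.4],[0.02,0,0,0,0],[0.02,0,0,0,0]]]'
python3 st.py
```

```text
time: 11.9
eef_pos: [0.5728, 0.2816, 0.0603]
tcp_rot: [0.612, 0.791, 0.001, 0.0]
contact_force: [2.2, 4.4, -2.1]
opening: 0.28
finger_force: 98.4
t 11.90 swing 0.009 z 0.0603 notch [0.5978 0.1852] to post tool xy 0.0005 0.0001 | notch fx,fy rel post -0.0001 -0.0005
F fixture x,y,z 3.15 3.71 -2.09 Tz [ 0.87 -0.29  0.06] grip 98.4 open 0.28
time: 12.15
eef_pos: [0.5737, 0.2818, 0.0603]
tcp_rot: [0.615, 0.789, 0.001, 0.001]
contact_force: [1.7, 5.8, -1.6]
opening: 0.279
finger_force: 98.4
t 12.15 swing 0.002 z 0.0603 notch [0.598  0.1853] to post tool xy 0.0006 -0.0001 | notch fx,fy rel post 0.0001 -0.0006
F fixture x,y,z 3.04 5.17 -1.64 Tz [ 0.89 -0.4  -0.  ] grip 98.4 open 0.279
```

```bash
python3 -m handwheel '[[[0.02,0,0.0006,0,0.35],[0.02,0,0,0,0],[0.02,0,0,0,0]]]' 100; python3 st.py; python3 - <<'E'
from h import *; import cv2
im=viewer.read_camera("wrist"); cv2.imwrite("pics/w4.png",cv2.resize(im[0:240,200:420],(660,600),interpolation=cv2.INTER_CUBIC))
E
```

```text
time: 12.4
eef_pos: [0.574, 0.2819, 0.0603]
tcp_rot: [0.617, 0.787, 0.001, 0.001]
contact_force: [1.1, 5.0, -1.1]
opening: 0.277
finger_force: 98.4
t 12.40 swing -0.004 z 0.0603 notch [0.5978 0.1853] to post tool xy 0.0005 0.0001 | notch fx,fy rel post -0.0001 -0.0005
F fixture x,y,z 2.29 4.55 -1.07 Tz [ 0.89 -0.22  0.13] grip 98.4 open 0.277
```

View pics/w4.png

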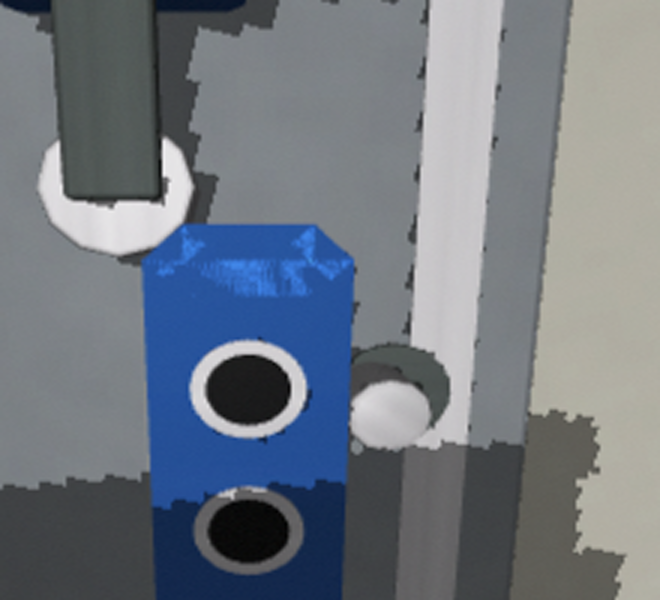

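The roller now sits behind the left chamfer at crop (115,190), and the pin at crop (390,410) is at or nearly against the bar's side. A small step will show whether the pin is touching.

```bash
python3 -m handwheel '[[[0.02,0,0.0005,0,0.3],[0.02,0,0,0,0],[0.02,0,0,0,0]]]' 100; python3 st.py;  python3 -m handwheel '[[[0.02,0,0.0005,0,0.3],[0.02,0,0,0,0],[0.02,0,0,0,0]]]'; python3 st.py
```

```text
time: 12.7
eef_pos: [0.5741, 0.2819, 0.0603]
tcp_rot: [0.618, 0.786, 0.0, 0.0]
contact_force: [0.2, 4.7, 0.1]
opening: 0.277
finger_force: 98.6
t 12.70 swing -0.007 z 0.0603 notch [0.5975 0.1852] to post tool xy 0.0005 0.0004 | notch fx,fy rel post -0.0004 -0.0005
F fixture x,y,z 1.31 4.54 0.14 Tz [ 0.83 -0.13  0.44] grip 98.6 open 0.277
time: 12.95
eef_pos: [0.5741, 0.2819, 0.0603]
tcp_rot: [0.62, 0.785, -0.0, 0.0]
contact_force: [-1.0, 4.0, 2.4]
opening: 0.278
finger_force: 98.9
t 12.95 swing -0.011 z 0.0603 notch [0.5971 0.1851] to post tool xy 0.0006 0.0008 | notch fx,fy rel post -0.0008 -0.0006
F fixture x,y,z 0.05 4.16 2.43 Tz [0.77 0.2  0.72] grip 98.9 open 0.278
```

```bash
python3 -m handwheel '[[[0.02,0.0004,-0.0005,-0.0003,-0.3],[0.02,0.0003,0,0,0],[0.02,0,0,0,0],[0.02,0,0,0,0]]]' 60; python3 st.py
```

```text
time: 13.28
eef_pos: [0.574, 0.282, 0.0603]
tcp_rot: [0.618, 0.786, 0.0, 0.001]
contact_force: [1.9, 2.5, -2.0]
opening: 0.274
finger_force: 98.6
t 13.28 swing -0.007 z 0.0603 notch [0.5975 0.1852] to post tool xy 0.0005 0.0005 | notch fx,fy rel post -0.0005 -0.0005
F fixture x,y,z 2.48 1.97 -2.03 Tz [ 0.41 -0.39  0.48] grip 98.6 open 0.274
```

```bash
python3 -m handwheel '[[[0.024,0,0,0.0002,0],[0.027,0,0,0,0],[0.03,0,0,0,0],[0.035,0,0,0,0],[0.045,0,0,0,0],[0.055,0,0,0,0],[0.06,0,0,0,0],[0.06,0,0,0,0]]]' 20; python3 st.py; python3 - <<'E'
from h import *; import cv2
cv2.imwrite("pics/w5.png",viewer.read_camera("wrist"))
E
```

```text
time: 13.95
eef_pos: [0.5734, 0.2824, 0.0601]
tcp_rot: [0.618, 0.786, -0.0, -0.0]
contact_force: [0.3, -0.2, 0.3]
opening: 0.701
finger_force: 0.0
t 13.95 swing -0.007 z 0.0601 notch [0.5968 0.1856] to post tool xy -0.0001 0.001 | notch fx,fy rel post -0.001 0.0001
F fixture x,y,z 0.2 -0.3 0.27 Tz [0.02 0.03 0.  ] grip 0.0 open 0.701
```

View pics/w5.png

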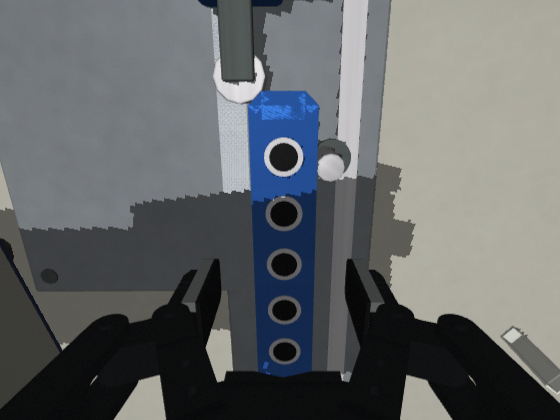

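The bar is released and its side lies on the pin at (331,160). The roller at (240,75) is behind the chamfer, and the fingers stand clear. I'll retreat straight up and check.

```bash
python3 -m handwheel '[[[0.06,0,0,-0.01,0],[0.06,0,0,-0.02,0],[0.06,0,0,-0.03,0],[0.06,0,0,-0.03,0],[0.06,0,0,-0.03,0],[0.06,0,0,-0.03,0],[0.06,0,0,-0.02,0],[0.06,0,0,0,0],[0.06,0,0,0,0],[0.06,0,0,0,0]]]'; python3 - <<'E'
from h import *; import cv2
C=cam("wrist"); im=viewer.read_camera("wrist"); cv2.imwrite("pics/w6.png",im)
b,g,r=[im[...,i].astype(int) for i in range(3)]
m=viewer.outline_of("wrist","bar")[0]["mask"]
W=np.array([ray(C,q,.078)[:2] for q in np.argwhere(m)[:,::-1][::5]]); rr=cv2.minAreaRect((W*1000).astype(np.float32)); print(rr)
for n,z in [("bar",.05),("notch",.064),("post_mid",.05)]:
    for d in viewer.pinpoint("wrist",n)[:1]: print(n,ray(C,np.array(d["xy"])*[560,420],z))
cs,_=cv2.findContours(((im.max(2)<45)&m).astype(np.uint8),cv2.RETR_EXTERNAL,cv2.CHAIN_APPROX_NONE)
P=[]
for c in cs:
    (x,y),rad=cv2.minEnclosingCircle(c); a=cv2.contourArea(c)
    if a>40 and a>0.7*np.pi*rad*rad: P.append((x,y))
W=np.array([ray(C,p,.078)[:2] for p in P]); c=W.mean(0); v=np.linalg.svd(W-c)[2][0]; v*=np.sign(v[1])
print(len(P),"wells yaw",np.arctan2(-v[0],v[1]),c,"fixture x",(c-[.5666,.3076])@[np.cos(.245),np.sin(.245)])
E
```

```text
time: 14.83
eef_pos: [0.5728, 0.2823, 0.2292]
tcp_rot: [0.618, 0.786, -0.001, -0.0]
contact_force: [-0.0, 0.4, -1.1]
opening: 0.701
finger_force: 0.0
((574.1768188476562, 275.3474426269531), (27.132732391357422, 179.3877716064453), 13.954233169555664)
bar [0.57269226 0.28545323 0.05      ]
notch [0.59662322 0.18826946 0.064     ]
post_mid [0.59636163 0.18273249 0.05      ]
6 wells yaw 0.24438872999673414 [0.57276922 0.28373362] fixture x 0.00019604680348925805
```

View pics/w6.png

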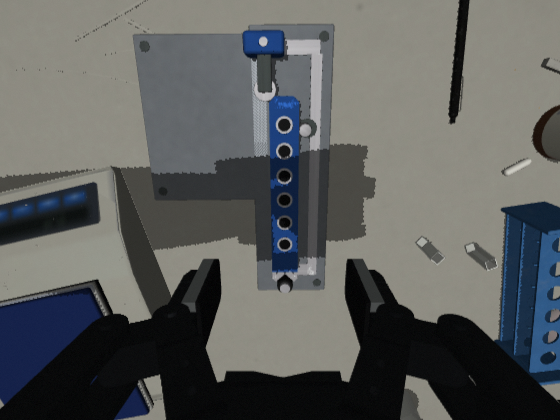

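The bar lies on the line: its yaw is 0.244 against the fixture's 0.245, and it is 0.2 mm off sideways. It is seated on the post at (285,280), with the pin at (306,129) and the roller at (265,90). I'll hand it in now.

```bash
python3 -c "
from plant import sign_off; print(sign_off())"
```

```text
the job is handed in; nothing more can be done
None
```

The bar is seated on the post, swung past the roller, lying in line against the stop pin and released; the job is handed in, and the sign-off gave no verdict.

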